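Slide the drip tray home under the booster pump

TASK

Slide the narrow aluminium drip tray, the one with the upright black grip, nose first into the bay under the small booster pump, letting the bay's side walls line it up, until it is fully home with its grip-end plate flush with the bay mouth; then let go of it. Leave the tee, the siphon trap, the mixer lever and the jar around it where they are.

Things in the scene. Friction and masses are not known exactly. Their poses are not given: they have to be found in the camera images.
- tray: loose shallow open aluminium drip tray, 0.25 to 0.5 kg, flat on the shelf. Pan 150 long (x) x 100 wide (y), walls 24 high. Origin: centre of the pan's underside; +x points to the nose (leading end), z up. At its other end (x = -71 to -75) stands a plate 100 wide, 36 high, with the black grip fin behind it. It slides on the shelf as it is, without lifting.
- tray_lead (a point): middle of the tray's nose (leading) end, 75 ahead of the tray's origin along its x, 12 above the underside
- tray_grip (a point): where to pinch the tray's upright black fin: 99 behind the tray's origin along its x, 52 above the shelf. The fin is 44 long (tray x from -75 to -119), 16 thick (tray y, the way to close the fingers); top 70 and underside 6 above the shelf.
- bay: grey painted steel base of the booster pump with the hidden bay in it; fixed. Origin: on the shelf, middle of the bay mouth; +x points into the bay, z up. The shelf is the bay's floor. Inside 108 wide (y), 50 high, 150 deep; outside 128 wide, 162 deep, 58 high. On its roof the motor, at x = 80 to 156, up to 135 high. No spring or detent: the tray stays where it is left.
- bay_wings (a point): middle of the line between the free ends of two upright wings, 22 high, in front of the mouth: the lead-in. They flare from the side walls at the mouth (108 apart inside) out to these ends, 52 before the mouth, about 172 apart. 11 above the shelf
- bay_stop (a point): middle of the bay's rigid back wall, inside, 150 behind the mouth along the bay's x, 12 above the shelf. With the tray home its nose touches this wall and its grip-end plate is flush with the mouth
- tee: loose grey PVC pipe tee, about 116 x 96 x 58, lying on the shelf beyond the tray; bystander. Origin: underside below where its pipes cross
- trap: loose white plastic siphon trap, about 120 long and 118 high; bystander. Origin: centre of its round underside
- mixer_lever: loose chrome mixer-tap lever, 137 long, 32 high, lying on the shelf; bystander. Origin: underside of its round hub
- compound_jar: loose low jar, 72 in diameter, 65 high; bystander. Origin: centre of its underside
Mind the look-alikes: they are no part of the job. What is meant by the tray is not brown or purple, and is the smaller of those in its own colour.

How it is judged:
By the outcome, as a careful person would: the job done as asked, in the order asked, and still so for the second after the job is handed in, with the robot touching nothing.
It also fails if it takes over 40 s, if anything falls off the work surface, if the arm or the gripper's body presses on something with over 40 N, if the wrist force passes 120 N, or if a joint passes its speed limit or range.

ROBOT

A 6-joint arm with a two-finger parallel gripper is mounted at the origin on the work surface. World frame = base frame: x ahead of the robot, y to its left, z up, the work surface at z = 0. Lengths are in m, angles in rad, forces in N, time in s.
With the tool pointing down it reaches from about 0.25 to 0.725 m from the base axis. Payload 4 kg.
Tool frame: the origin (TCP) lies on the centre line of the jaws, within the pads' length; the fingertips stand 17 mm ahead of it and the grasp point (between the pads) lies 2 mm behind it; z points along the fingers, y is the line along which they close (so a half turn about z gives the same grasp; the last joint's range is limited). The gripper opens to 85 mm and grips with 20 to 120 N. Pads are 22 mm wide; open, the fingers measure 114 mm over their backs; the gripper's body (76 mm by 85 mm) begins 54 mm behind the grasp point. The pads swing forward as they close: fully open they stand 13 mm farther back than shut.
Start: joints at [-1.171, 0.241, 0.005, 1.335, 0, 1.571], TCP at [0.195, -0.461, 0.248] pointing down, gripper open.
Joint ranges: [-2.72, 2.72], [-1.05, 1.87], [-1.09, 1.28], [-1.99, 2.15], [-1.42, 1.44], [-3.14, 3.14]. Speed limits (rad/s): [2.79, 2.79, 3.14, 3.14, 3.14, 3.14].

INTERFACE

Orientations are given as a unit quaternion [x, y, z, w].
In Python, from workcell import get_obs, imaging, order gives the robot as it stands.
- The arm moves only by the tool apply_moves, never from a script. Its argument "targets" is a list that holds one entry, the list of rows, each a list of 5 numbers: the shift along the world's x, y, z in units of 40 mm (1.0 is 40 mm), then the turn about the world's z in degrees, then the gripper command: -1 is shut, 1 is fully open, values between are in proportion. In form: [[[dx, dy, dz, turn, fingers], ...]]. A call has 1 to 8 rows; each row shifts and turns the commanded pose from where the row before left it; what a row does not reach is not made up. A row lasts 1/12 s, in which the tool goes at most 41.7 mm and 7.16 degrees, less where a joint would pass 70% of its speed; a pose out of reach is approached as far as the arm can. A call is refused whole if a number of a shift passes 1 or a number of a turn 7.16, either way. A call with a gripper value outside its range is refused whole. The fingers move at their own pace and stop on an object; the grip force is fixed at half the most. Time passes only in rows, so rows that do not move let the fingers close. It gives the time, the measured TCP pose, the force, the opening and the grip force at its end, in the units of the state.
- get_obs(): the state, without advancing time (a new reading comes with each control period).
- imaging.camera(name): name is "side" or "top"; returns (picture, depth): 400x640x3 uint8, blue, green, red; 400x640 float32, m along the optical axis (not along the pixel's ray), 0 where there is no reading.
- imaging.get_calibration(name): a dict with "camera_matrix" (3x3 intrinsics, pixels), "eye" and "rotation" of the camera in the world. Camera axes: x right, y down, z forward; pixel columns grow to the right and rows downward; lengths in m; the calibration is good to about 2 mm. A picture is of the moment at which its call begins. get_calibration takes no time and is no camera call.
- order.job_done(): hands the job in; it is judged then, once.
The state is a dict: "clock": time; "joint_pos": joint angles; "joint_vel": joint speeds; "tau": joint torques, N m; "eef_pos": TCP position; "tool_rot": TCP orientation; "ft_force": force on the tool from outside, world axes, zero at the start; "ft_torque": the same for the moment, N m; "grip_width": finger opening in m; "grasp_force": force on a finger pad.
Only numpy, scipy, OpenCV 4.12 (cv2) and the standard library are available. Lean on these libraries where they do the work, as an engineer would, in place of code of your own. Each camera call takes 0.05 s, during which the arm holds its last target. There are 200 camera calls.

## Working session

There is one attempt and no reset: what is moved stays moved. The work goes in short steps, Python scripts to look and compute and a tool call to move; the robot and the scene stay as the last step left them, time stands still between calls to the robot, and variables do not carry over. Pictures are saved under pics/ and viewed, at most 10 in all, crops included, and the job is handed in when it is done.

Besides the shell and the picture viewer there is one more tool, called after ">>>" as name([rows], argument=value, ...), one row to a line, values as JSON. apply_moves: Moves the arm, as the interface text tells. Its arguments: {"type":"object","properties":{"targets":{"type":"array","items":{"type":"array","items":{"type":"array","items":{"type":"number"}}}}},"required":["targets"]}

```bash
mkdir -p pics
cat > h.py <<'E'
import numpy as np,cv2
from workcell import get_obs,imaging,order
def grab(n):
    im,d=imaging.camera(n); c=imaging.get_calibration(n)
    K=np.array(c["camera_matrix"]);R=np.array(c["rotation"]);e=np.array(c["eye"])
    v,u=np.mgrid[0:400,0:640]
    P=np.stack([(u-K[0,2])/K[0,0]*d,(v-K[1,2])/K[1,1]*d,d],-1)@R.T+e
    P[d==0]=np.nan
    return im,P
E
python3 - <<'E'
from h import *
for n in("top","side"):
    im,P=grab(n);cv2.imwrite(f"pics/{n}0.png",im);np.save(n+"0.npy",P)
    print(n,imaging.get_calibration(n)["eye"],np.nanmin(P.reshape(-1,3),0),np.nanmax(P.reshape(-1,3),0))
o=get_obs();print(o)
E
```

```text
Traceback (most recent call last):
  File "h.py", line 7, in grab
    P=np.stack([(u-K[0,2])/K[0,0]*d,(v-K[1,2])/K[1,1]*d,d],-1)@R.T+e
      ~~~~~~~~~~~~~~~~~~~~~~~~~~~~~~~~~~~~~~~~~~~~~~~~~~~~~~~~^~~~
ValueError: matmul: Input operand 1 has a mismatch in its core dimension 0, with gufunc signature (n?,k),(k,m?)->(n?,m?) (size 4 is different from 3)
```

Rotation is a quaternion.

```bash
sed -i 's/R=np.array(c\["rotation"\])/R=Rotation.from_quat(c["rotation"]).as_matrix()/; 1a from scipy.spatial.transform import Rotation' h.py
python3 - <<'E'
from h import *
for n in("top","side"):
    im,P=grab(n);cv2.imwrite(f"pics/{n}0.png",im);np.save(n+"0.npy",P)
    print(n,imaging.get_calibration(n),np.nanpercentile(P.reshape(-1,3),[1,50,99],axis=0))
o=get_obs();print(o)
E
```

```text
top {'camera_matrix': array([[492.51286742,   0.        , 318.13976725],
       [  0.        , 492.51286742, 202.11065782],
       [  0.        ,   0.        ,   1.        ]]), 'eye': array([ 0.32451521, -0.13106451,  1.62915478]), 'rotation': array([-0.69706759,  0.7142598 , -0.0427364 ,  0.04586188])} [[-0.18116324 -1.64913245 -0.76340461]
 [ 0.55072749 -0.13110213 -0.00319218]
 [ 1.65491483  1.38494108  0.74915832]]
side {'camera_matrix': array([[479.91568915,   0.        , 324.49365093],
       [  0.        , 479.91568915, 187.26696115],
       [  0.        ,   0.        ,   1.        ]]), 'eye': array([0.33158815, 0.88288189, 1.02700186]), 'rotation': array([-0.06532435,  0.91660246, -0.39274571,  0.03637955])} [[-0.95068041 -1.69299264 -0.7620967 ]
 [ 0.51280119 -0.19162696 -0.00374355]
 [ 2.01114676  0.48085394  0.59793861]]
{'clock': 0.15, 'joint_pos': array([-1.17104274e+00,  2.41269355e-01,  4.07086772e-03,  1.33518806e+00,
       -4.38008228e-05,  1.57081852e+00]), 'joint_vel': array([ 0.00081012, -0.00251274,  0.00308577,  0.00079645, -0.00042934,
       -0.00019805]), 'tau': array([ 2.72842926e-04, -3.72634971e+01,  2.52639037e+01,  1.23711600e-02,
       -3.75805371e-05,  1.62607216e-05]), 'eef_pos': array([ 0.19441697, -0.46018772,  0.24761693]), 'tool_rot': array([ 9.80092937e-01,  1.98537658e-01, -1.79340903e-04, -7.74929678e-04]), 'ft_force': array([-0.26793288,  0.76491776,  0.03548547]), 'ft_torque': array([-0.04970079,  0.0457047 , -0.02729671]), 'grasp_force': 0.0, 'grip_width': 0.08536405970749791}
```

View pics/top0.png

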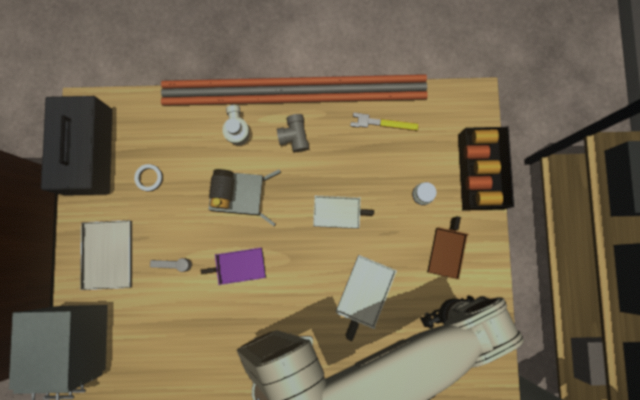

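View pics/side0.png

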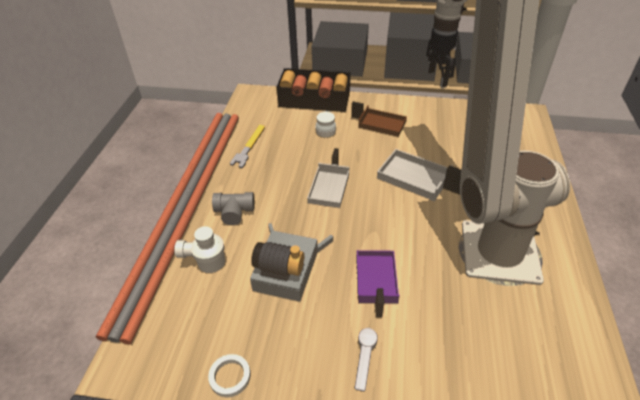

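The top view shows the small aluminium tray at (337,212), with its fin at (367,212). The bay is at (237,193) and its wings open to the right, ending near (280,172) and (274,224). The jar is at (425,193) and the tee at (293,133). I'll measure the poses next.

Run:
```python
from h import *
P=np.load("top0.npy");S=np.load("side0.npy")
im=cv2.imread("pics/top0.png")
def sel(P,box,z0,z1):
    a,b,c,d=box;Q=P[c:d,a:b].reshape(-1,3);return Q[(Q[:,2]>z0)&(Q[:,2]<z1)]
def rect(Q,n):
    r=cv2.minAreaRect((Q[:,:2]*1000).astype(np.float32));print(n,len(Q),r,cv2.boxPoints(r).round().tolist())
print("shelf z",np.nanmedian(P[230:245,300:330,2]),np.nanmedian(P[150:170,350:400,2]))
B=(300,385,185,240)
rect(sel(P,B,.010,.09),"tray all");rect(sel(P,B,.045,.09),"fin")
rect(sel(P,(195,268,160,220),.045,.066),"roof")
rect(sel(P,(195,290,160,230),.010,.2),"bay all")
W=sel(P,(262,295,160,185),.010,.04);print("w1",W[np.argsort(W[:,1])[[0,1,2,-1]]])
W=sel(P,(258,295,210,230),.010,.04);print("w2",W[np.argsort(W[:,1])[[0,1,2,-1]]])
# tray by colour
hsv=cv2.cvtColor(im,cv2.COLOR_BGR2HSV)
m=np.zeros((400,640),bool);m[190:235,308:364]=1
m&=hsv[...,1]<60
rect(P[m][np.isfinite(P[m][:,0])],"tray col")
for n,B in(("jar",(410,440,178,210)),("tee",(272,312,110,155)),("lever",(145,195,255,275)),("trap",(218,250,100,147))):
    rect(sel(P,B,.012,.2),n)
cv2.imwrite("pics/c.png",cv2.resize(im[140:260,190:400],None,fx=3.8,fy=3.8,interpolation=cv2.INTER_CUBIC))
```

```text
shelf z -0.00019354498354995364 -0.00011226813429565663
tray all 345 ((509.0660400390625, -198.24908447265625), (146.3312530517578, 264.6647644042969), 3.6753602027893066) [[428.0, -71.0], [445.0, -335.0], [591.0, -326.0], [574.0, -61.0]]
fin 75 ((486.2342529296875, -283.18414306640625), (42.78207015991211, 16.3721981048584), 85.00499725341797) [[476.0, -304.0], [493.0, -305.0], [496.0, -263.0], [480.0, -261.0]]
roof 1183 ((560.723388671875, 140.0037078857422), (163.3954315185547, 128.4229736328125), 83.51399993896484) [[488.0, 66.0], [615.0, 52.0], [634.0, 214.0], [506.0, 228.0]]
bay all 2240 ((557.9405517578125, 133.93997192382812), (274.2679748535156, 235.39817810058594), 83.74766540527344) [[426.0, 10.0], [660.0, -15.0], [690.0, 257.0], [456.0, 283.0]]
w1 [[ 0.65232906 -0.03527129  0.01197339]
 [ 0.66000478 -0.0151966   0.01019571]
 [ 0.63329319 -0.00281243  0.02702811]
 [ 0.64470034  0.05525635  0.0104969 ]]
w2 [[0.45862059 0.01664155 0.02019578]
 [0.46125771 0.01907767 0.02871062]
 [0.45532539 0.01985354 0.02133446]
 [0.46406604 0.07349849 0.01096193]]
tray col 1399 ((495.73175
[... 161 characters left out ...]
jar 424 ((543.2740478515625, -472.3388366699219), (69.90784454345703, 66.04805755615234), 63.92554473876953) [[498.0, -489.0], [558.0, -518.0], [588.0, -455.0], [529.0, -426.0]]
tee 804 ((754.9484252929688, -35.893959045410156), (119.91600799560547, 114.51396942138672), 9.310518264770508) [[687.0, 11.0], [705.0, -102.0], [823.0, -83.0], [805.0, 30.0]]
lever 337 ((333.03076171875, 359.25775146484375), (135.0830078125, 38.75828170776367), 89.21310424804688) [[313.0, 292.0], [351.0, 291.0], [353.0, 427.0], [315.0, 427.0]]
trap 874 ((803.1109008789062, 149.47665405273438), (161.71607971191406, 107.21810913085938), 1.4650171995162964) [[721.0, 201.0], [724.0, 94.0], [885.0, 98.0], [883.0, 205.0]]
```

View pics/c.png

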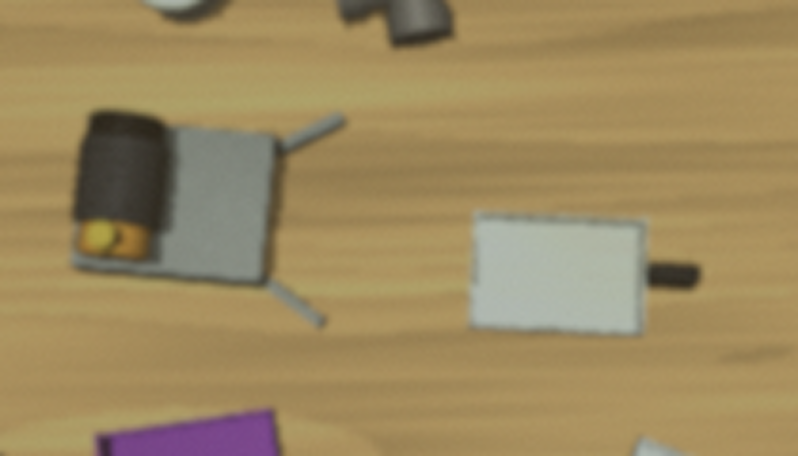

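The crop shows the bay mouth edge from (278,138) to (265,282), the wings flaring right, the tray from (473,213) to (643,333), and its fin at (675,275). The sizes match: roof 163x128, fin 43x16. I'll move above the fin.

>>> apply_moves([
  [[0.81,0.49,0,7,1],[0.81,0.49,0,7,1],[0.81,0.49,0,7,1],[0.81,0.49,0,7,1],[0.81,0.49,0,7,1],[0.81,0.49,0,7,1],[0.81,0.49,0,7,1],[0.81,0.49,0,7,1]],
])

```text
clock: 0.82
eef_pos: [0.455, -0.3024, 0.248]
tool_rot: [0.77, 0.638, -0.0, -0.0]
ft_force: [0.9, -0.3, -0.8]
grip_width: 0.0855
grasp_force: 0.0
```

Run:
```python
from h import *
o=get_obs();x=Rotation.from_quat(o["tool_rot"]).as_matrix()
print(o["clock"],o["eef_pos"],"yawx",np.degrees(np.arctan2(x[1,0],x[0,0])),o["joint_pos"])
P=np.load("top0.npy");S=np.load("side0.npy")
def loc(P,o,yaw):
    Q=P[np.isfinite(P[...,0])];c,s=np.cos(np.radians(yaw)),np.sin(np.radians(yaw))
    d=Q[:,:2]-o;return np.c_[d@[c,s],d@[-s,c],Q[:,2]]*1000
# bay edges, lines in approximate bay frame
for n,A in(("top",P),("side",S)):
    L=loc(A,[.5515,.0595],83.5);L=L[(abs(L[:,0]-70)<110)&(abs(L[:,1])<80)&(L[:,2]>50)&(L[:,2]<64)]
    for sg in(1,-1):
        e=[]
        for a in range(10,150,8):
            b=L[(L[:,0]>=a)&(L[:,0]<a+8)]
            if len(b)>3:e.append((a+4,sg*np.sort(sg*b[:,1])[-2:].mean()))
        e=np.array(e);k=np.polyfit(*e.T,1);print(n,"side",sg,"deg",np.degrees(k[0]),"off",k[1],len(e),(e[:,1]-np.polyval(k,e[:,0])).std())
    e=[]
    for a in range(-56,56,8):
        b=L[(L[:,1]>=a)&(L[:,1]<a+8)]
        if len(b)>3:e.append((a+4,np.sort(b[:,0])[:2].mean()))
    e=np.array(e);k=np.polyfit(*e.T,1);print(n,"mouth deg",-np.degrees(k[0]),"x",k[1],(e[:,1]-np.polyval(k,e[:,0])).std())
    L=loc(A,[.4947,-.1866],85);L=L[(L[:,0]>-123)&(L[:,0]<-76)&(abs(L[:,1])<20)&(L[:,2]>55)]
    print(n,"fin",len(L),L.min(0),L.max(0),L.mean(0),"deg",np.degrees(np.polyfit(L[:,0],L[:,1],1)[0]))
```

```text
0.8167 [ 0.45503867 -0.30238512  0.24801027] yawx 79.25567803706501 [-5.86463174e-01  3.33682617e-01  1.31184531e-01  1.36889298e+00
 -1.06988937e-04  1.17185694e+00]
top side 1 deg 0.45760365787175633 off 61.85114268416767 18 0.7231885446415149
top side -1 deg 68.26815031590348 off -113.7812561466376 18 31.07047257076024
top mouth deg -0.48306075208476423 x 1.1417390719007232 0.7671497981937105
top fin 70 [-118.34594098   -8.16933186   56.36098908] [-76.03068044   8.20281298  80.74492462] [-96.8780892    0.39737183  69.31086111] deg 1.8355185079653622
side side 1 deg 0.04177682406531843 off 63.63978383569122 18 0.40859361856742493
side side -1 deg 18.66330283769057 off -26.14371610421329 18 54.628177231907564
side mouth deg -0.09475169186502694 x 6.784567915598447 1.0835002923555475
side fin 43 [-111.57846953   -8.06753114   55.73486195] [-76.05476607   7.49128874  71.13261214] [-92.73916564   0.15490402  66.37991113] deg -0.04649153407464591
```

>>> apply_moves([
  [[0.78,0.43,0,6.2,1],[0,0,-0.9,0,1],[0,0,-1,0,1],[0,0,-1,0,1],[0,0,-1,0,1],[0,0,-0.7,0,1],[0,0,-0.35,0,1],[0,0,0,0,1]],
])

```text
clock: 1.48
eef_pos: [0.4817, -0.2845, 0.0455]
tool_rot: [0.737, 0.676, -0.001, -0.005]
ft_force: [-0.6, 0.1, -0.6]
grip_width: 0.0857
grasp_force: 0.0
```

>>> apply_moves([
  [[0,0,0,0,-0.5],[0,0,0,0,-0.9],[0,0,0,0,-1],[0,0,0,0,-1],[0,0,0,0,-1],[0,0,0,0,-1],[0,0,0,0,-1],[0,0,0,0,-1]],
])

```text
clock: 2.15
eef_pos: [0.4858, -0.2871, 0.0516]
tool_rot: [0.737, 0.676, 0.0, 0.001]
ft_force: [0.3, 0.0, 5.9]
grip_width: 0.0153
grasp_force: 58.9
```

Run:
```python
from h import *
im,P=grab("side");cv2.imwrite("pics/s1.png",im)
o=get_obs();x=Rotation.from_quat(o["tool_rot"]).as_matrix()
print(o["clock"],o["eef_pos"],"yawx",np.degrees(np.arctan2(x[1,0],x[0,0])),o["ft_force"],o["grip_width"],o["grasp_force"])
```

```text
2.2 [ 0.4858136  -0.28710971  0.05162585] yawx 85.11110588506835 [-0.12086362 -0.46221911  5.84403626] 0.015203298856131604 58.91953647136688
```

View pics/s1.png

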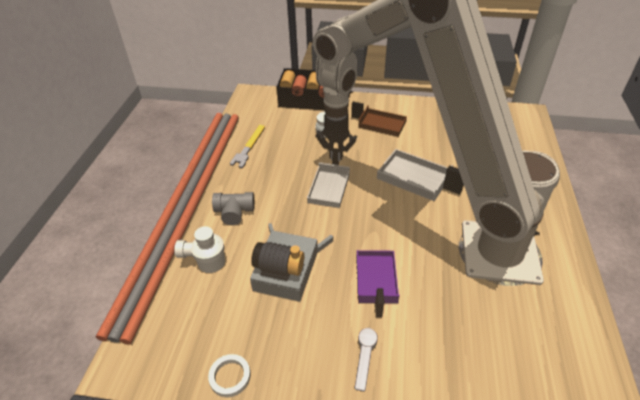

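The gripper has the fin: width 15 mm, pad force 59 N. Next I slide to the bay axis in front of the wings and turn to the bay's yaw.

>>> apply_moves([
  [[0.16,0.46,0,-0.2,-1],[0.16,0.46,0,-0.3,-1],[0.16,0.46,0,-0.3,-1],[0.16,0.46,0,-0.3,-1],[0.16,0.46,0,-0.3,-1],[0.17,0.5,0,-0.2,-1],[0,0,0,0,-1],[0,0,0,0,-1]],
])

```text
clock: 2.87
eef_pos: [0.5255, -0.1727, 0.0514]
tool_rot: [0.745, 0.667, 0.002, 0.0]
ft_force: [2.2, 5.2, 5.8]
grip_width: 0.0152
grasp_force: 59.0
```

```bash
cat > st.py <<'E'
from h import *
import sys
im,P=grab("top");cv2.imwrite(f"pics/{sys.argv[1]}.png",cv2.resize(im[140:260,190:400],None,fx=3.8,fy=3.8,interpolation=cv2.INTER_CUBIC))
np.save("last.npy",P);cv2.imwrite("last.png",im)
o=get_obs();x=Rotation.from_quat(o["tool_rot"]).as_matrix();p=o["eef_pos"]*1000
c,s=np.cos(np.radians(83.5)),np.sin(np.radians(83.5));d=p[:2]-[551.5,59.5]
print(o["clock"],p,"yawx",np.degrees(np.arctan2(x[1,0],x[0,0])),"bay x,y",d@[c,s],d@[-s,c],o["ft_force"],o["grip_width"])
Q=P[np.isfinite(P[...,0])];D=Q[:,:2]*1000-[551.5,59.5];L=np.c_[D@[c,s],D@[-s,c],Q[:,2]*1000]
def edges(L,lo,hi,z0,z1,w,name):
    L=L[(L[:,0]>lo)&(L[:,0]<hi)&(abs(L[:,1])<w)&(L[:,2]>z0)&(L[:,2]<z1)]
    for sg in(1,-1):
        e=[]
        for a in np.arange(lo,hi,7):
            b=sg*L[(L[:,0]>=a)&(L[:,0]<a+7),1]
            if len(b)>2:e.append((a+3.5,sg*np.sort(b)[-2:].mean()))
        if len(e)>3:
            e=np.array(e);k,_=np.polyfit(*e.T,1),0;print(name,sg,"deg",np.degrees(k[0]),"mean",e[:,1].mean(),len(e),e[:,1].round(0))
edges(L,5,75,50,66,75,"roof");t=d@[c,s]
edges(L,t+30,min(t+172,-5),11,33,70,"tray")
n=L[(abs(L[:,1])<45)&(L[:,2]>12)&(L[:,2]<33)&(L[:,0]<-3)];print("nose max x",np.sort(n[:,0])[-8:], "expected",t+176)
E
python3 st.py t1
```

```text
2.9167 [ 525.36335967 -173.03704711   51.41635261] yawx 83.59981553659237 bay x,y -234.00101709411933 -0.35531081575915735 [1.78277498 4.82693417 6.67632893] 0.015251429375779257
roof 1 deg -1.0158477915502198 mean 62.86814500714113 10 [63. 64. 63. 63. 63. 63. 62. 61. 62. 63.]
roof -1 deg 1.3554144367564105 mean -62.636833349904045 10 [-64. -63. -63. -62. -61. -62. -64. -63. -62. -61.]
tray 1 deg 35.23609730281298 mean 31.275510880989845 14 [-45. -47.  32.  48.  50.  49.  49.  50.  49.  49.  49.  49.  50.   7.]
tray -1 deg 0.12110497006331077 mean -48.86061406949413 14 [-49. -50. -49. -49. -48. -48. -49. -50. -49. -48. -48. -49. -50. -49.]
nose max x [-58.28835694 -58.2475287  -58.22979713 -58.17292109 -58.02793507
 -57.92913351 -57.79280834 -57.79280565] expected -58.001017094119334
```

View pics/t1.png

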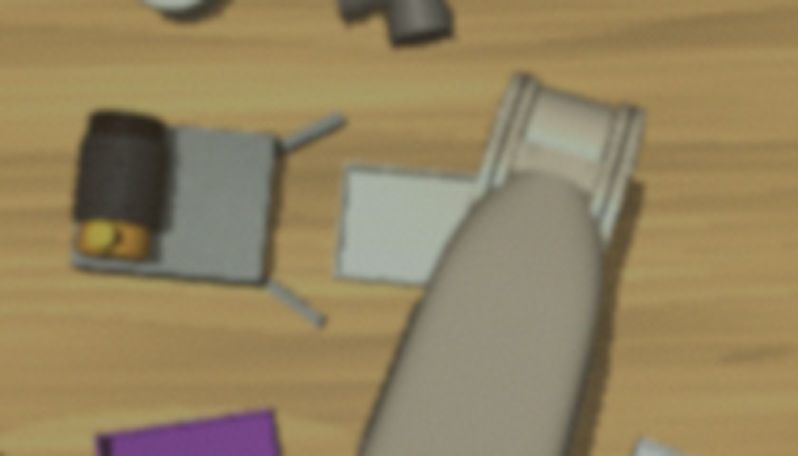

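The crop shows the tray centred and parallel in front of the wings. Its edges sit at ±49 mm from the bay axis and its nose edge is at pixels (345,165)–(338,277), 58 mm before the mouth. I'll push in now.

>>> apply_moves([
  [[0.045,0.4,0,0,-1],[0.045,0.4,0,0,-1],[0.045,0.4,0,0,-1],[0.045,0.4,0,0,-1],[0.045,0.4,0,0,-1],[0.045,0.4,0,0,-1],[0.045,0.4,0,0,-1],[0.045,0.4,0,0,-1]],
])

```text
clock: 3.58
eef_pos: [0.5391, -0.0487, 0.0516]
tool_rot: [0.747, 0.665, -0.001, 0.002]
ft_force: [-0.3, -6.0, 6.8]
grip_width: 0.0155
grasp_force: 59.7
```

```bash
python3 st.py t2
```

```text
3.6333 [539.45172261 -45.52467891  51.61486407] yawx 83.53606520638746 bay x,y -105.71346883656777 0.08169814552670296 [0.13360758 0.0311848  5.81200328] 0.015451136178438877
roof 1 deg 0.04787555593291242 mean 61.990636254730646 10 [62. 61. 61. 62. 63. 63. 61. 63. 61. 62.]
roof -1 deg 1.03713188702749 mean -62.491480403275844 10 [-63. -63. -63. -62. -61. -64. -64. -63. -62. -60.]
nose max x [-500.67543586 -500.01237048 -499.1484974  -497.7664155  -497.29003443
 -496.47678814 -405.01311897 -398.79954115] expected 70.28653116343223
```

>>> apply_moves([
  [[0.04,0.35,0,0,-1],[0.04,0.35,0,0,-1],[0.04,0.35,0,0,-1],[0.03,0.3,0,0,-1],[0.03,0.25,0,0,-1],[0.02,0.15,0,0,-1],[0,0,0,0,-1]],
])

```text
clock: 4.22
eef_pos: [0.5473, 0.0226, 0.0516]
tool_rot: [0.746, 0.666, 0.0, 0.002]
ft_force: [0.4, -0.8, 7.6]
grip_width: 0.0152
grasp_force: 59.6
```

```bash
python3 st.py t3
```

```text
4.2667 [547.33755191  22.60416673  51.61787279] yawx 83.48042160764224 bay x,y -37.129864028013095 -0.04103562301829644 [ 0.27632633 -1.85208569  7.19288238] 0.015427982224341755
nose max x [-498.49387082 -498.02229562 -497.85960555 -497.50153368 -495.44191338
 -445.96719249 -250.19076101  -54.68374146] expected 138.8701359719869
```

About 11 mm is left. I'll creep in and watch for the stop force.

>>> apply_moves([
  [[0.01,0.1,0,0,-1],[0.01,0.1,0,0,-1],[0.01,0.05,0,0,-1],[0,0,0,0,-1]],
])

```text
clock: 4.6
eef_pos: [0.5483, 0.0312, 0.0516]
tool_rot: [0.747, 0.665, -0.0, 0.002]
ft_force: [-1.2, -5.6, 9.3]
grip_width: 0.0154
grasp_force: 59.7
```

>>> apply_moves([
  [[0,0.03,0,0,-1],[0,0.03,0,0,-1],[0,0,0,0,-1]],
])

```text
clock: 4.85
eef_pos: [0.5484, 0.0332, 0.0516]
tool_rot: [0.747, 0.665, -0.0, 0.002]
ft_force: [-1.0, -6.0, 8.8]
grip_width: 0.0154
grasp_force: 59.7
```

>>> apply_moves([
  [[0,0.03,0,0,-1],[0,0.03,0,0,-1],[0,0,0,0,-1]],
])

```text
clock: 5.1
eef_pos: [0.5484, 0.0338, 0.0516]
tool_rot: [0.747, 0.665, -0.002, 0.004]
ft_force: [-0.2, -9.8, 8.2]
grip_width: 0.0154
grasp_force: 59.8
```

>>> apply_moves([
  [[0,0.03,0,0,-1],[0,0.03,0,0,-1],[0,0,0,0,-1]],
])

```text
clock: 5.35
eef_pos: [0.5485, 0.0338, 0.0516]
tool_rot: [0.748, 0.664, -0.003, 0.005]
ft_force: [0.1, -18.8, 8.0]
grip_width: 0.0152
grasp_force: 59.7
```

It stopped at y=33.8 mm (predicted 34.0) and the push force rose to 19 N, so the tray is home. I'll relax, open and lift.

>>> apply_moves([
  [[0,-0.06,0,0,-1],[0,0,0,0,0],[0,0,0,0,0],[0,0,0,0,0.3],[0,0,0,0,0.3],[0,0,0,0,0.3]],
])

```text
clock: 5.85
eef_pos: [0.5471, 0.0385, 0.0499]
tool_rot: [0.746, 0.666, -0.0, -0.0]
ft_force: [-0.1, 0.3, -0.7]
grip_width: 0.0553
grasp_force: 0.0
```

>>> apply_moves([
  [[0,0,0.4,0,0.3],[0,0,0.8,0,0.3],[0,0,1,0,0.3],[0,0,1,0,0.3],[-0.5,-0.8,0.8,0,0.3],[-0.6,-0.8,0,0,0.3],[-0.6,-0.8,0,0,0.3],[-0.6,-0.8,0,0,0.3]],
])

```text
clock: 6.52
eef_pos: [0.4579, -0.0852, 0.2059]
tool_rot: [0.745, 0.667, 0.0, 0.001]
ft_force: [-0.2, -0.7, -0.7]
grip_width: 0.0557
grasp_force: 0.0
```

>>> apply_moves([
  [[-0.6,-0.8,0,0,0.3],[-0.6,-0.8,0,0,0.3],[-0.6,-0.8,0,0,0.3],[-0.6,-0.8,0,0,0.3],[-0.6,-0.8,0,0,0.3],[0,0,0,0,0.3],[0,0,0,0,0.3]],
])

```text
clock: 7.1
eef_pos: [0.3374, -0.246, 0.2053]
tool_rot: [0.748, 0.664, 0.0, -0.0]
ft_force: [0.4, 0.3, 0.3]
grip_width: 0.0555
grasp_force: 0.0
```

```bash
python3 st.py t4
python3 - <<'E'
import numpy as np
P=np.load("last.npy");Q=P[np.isfinite(P[...,0])]
c,s=np.cos(np.radians(83.5)),np.sin(np.radians(83.5));D=Q[:,:2]*1000-[551.5,59.5]
L=np.c_[D@[c,s],D@[-s,c],Q[:,2]*1000]
f=L[(abs(L[:,1])<30)&(L[:,0]>-80)&(L[:,0]<-3)&(L[:,2]>55)&(L[:,2]<80)]
print("fin",len(f),f.min(0),f.max(0),"want x -44..0")
E
```

```text
7.15 [ 338.24072103 -244.98625029  205.2137812 ] yawx 83.38444760924764 bay x,y -326.67060446924756 177.41959546242978 [ 0.11193227  0.24156014 -0.14494475] 0.055691965714857045
roof 1 deg -0.313294937328299 mean 62.075315583857424 10 [64. 61. 62. 62. 63. 62. 61. 61. 62. 63.]
roof -1 deg 0.1630075413129927 mean -62.45615042199084 10 [-64. -62. -62. -62. -61. -63. -64. -63. -63. -61.]
nose max x [-29.62248212 -25.2021971  -21.41736072 -19.37389563 -14.5981547
 -11.23682033  -7.81313354  -4.47415497] expected -150.67060446924756
fin 71 [-44.59372039  -7.97369484  56.84287731] [-3.62363318  8.98004475 77.1794576 ] want x -44..0
```

View pics/t4.png

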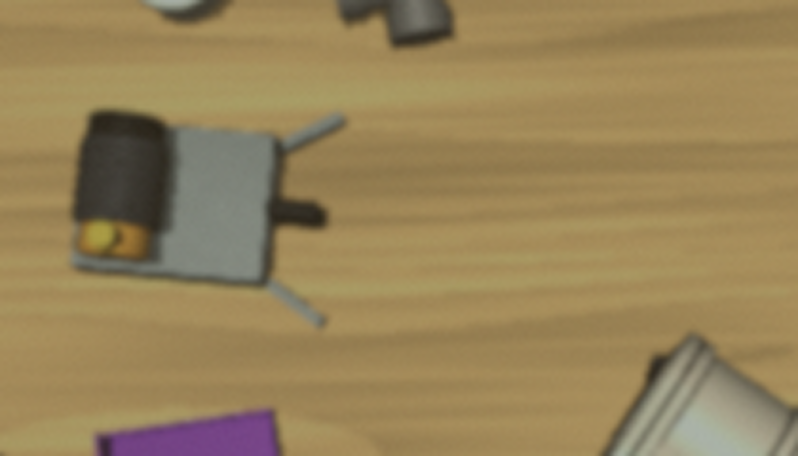

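The tray is fully in. Only the fin shows at (300,213), spanning bay x from 0 to -44.6 mm (nominal -44), and nothing around it has moved.

```bash
python3 -c "
from workcell import order;print(order.job_done())"
```

```text
the job is handed in; nothing more can be done
None
```

The aluminium tray is fully home in the booster-pump bay, its grip-end plate flush with the mouth to within about 1 mm by camera, released with the arm clear, and the job is handed in at about 7 s on the robot's clock.

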